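# Pry the snap-fit cover off a control box

## Task

Use the screwdriver to lever the snap-fit cover of the control box loose at the notch in its edge; do not touch the cover with the fingers until it has popped up. Then lift the cover off and lay it flat on the bench, right way up and without dropping it, and leave the screwdriver lying on the bench too. Do not disturb the spool, the small box or the transformer.

Things in the scene. Friction and masses are not known exactly. Their poses are not given: they have to be found in the camera images.
- case: Grey steel control box fixed to the bench, 110 mm (x) by 170 mm (y), walls 60 mm high and 8 mm thick, the cover recessed in its open top. Origin: centre of its underside. z up, y toward the end with the notch. Hollow under the notch, down to 25 mm above the bench.
- case_notch (a point): Pivot for levering: middle of the inner upper edge of the box's end wall in front of the notch, 60 mm above the bench, 77 mm from the box's centre. Axes as the box's: z up, y level and outward across the wall, x along it.
- cover: Black plastic cover, 92 x 150 mm, plate 4 mm thick, about 0.15 kg. Origin: centre of the plate's underside; axes as the box's. Two sprung snaps at y = +50 mm hold it with some 20 N; the far end (-y) only rests on a ledge. Swinging the screwdriver down over the wall's edge to about level or 5 to 10 degrees beyond lifts the notched edge 5 mm; there the snaps let go and then hold that edge up some 9 mm.
- cover_notch (a point): Middle of the plate's lower edge at the notch, an opening 22 mm wide (x), 20 mm long (y) between wall and plate; seated it is at y = -20, z = -3 mm of case_notch. A 5.2 mm shaft passes over the wall and under the plate only sloping down 27 degrees or more; 35 to 40 is comfortable (gripper tilted as much). Put the tip 5 to 15 mm under the plate.
- cover_grip (a point): Centre of the ribbed block on top of the cover, the grip for lifting it: 34 mm (x) by 70 mm (y) by 22 mm high; this point is 11 mm above the plate's upper face, midway along the cover. z is the cover's upward normal. The cover's skirts reach 31 mm below this point, so it is 31 mm above the bench when the cover lies flat there. Bench is free for it right of the box, round x 0.42, y -0.37 m.
- driver_grip (a point): Screwdriver, 186 mm long, with a blue handle, loose on the bench. This point is the middle of the handle (square 22 x 21 mm, 85 mm long along y), 11.5 mm above the bench when it lies there. The shaft is 5.2 mm round, on the handle's axis, and points to this frame's -y.
- driver_tip (a point): Tip of the screwdriver's shaft, 136.5 mm from driver_grip along its -y; the bare shaft is the last 92 mm or so.
- microscope: Tall bench microscope, fixed, origin at the middle of its foot (300 mm or more high): an obstacle. Pass between it and the robot. A fixed carton, some 200 mm high, stands left of it, beyond x = 0.63 m.
- spool_mid (a point): Centre of a loose spool of wire, 62 mm across and 45 mm high, standing on the bench; leave it alone.
- tips_box_mid (a point): Centre of a loose small flat box, 36 x 56 x 16 mm; leave it alone.
- trafo_mid (a point): Centre of a loose transformer, 52 x 46 x 39 mm; leave it alone.

How it is judged (in metres and radians):
On the way, in this order (a step that is already met when the one before it is completed fails the run):
1. the screwdriver levers the cover's notched edge up (distance between cover_notch and case_notch below 0.04 m and z of cover_notch in the frame of case_notch above 0 m and contact force between driver and cover above 0.5 N).
2. the cover has popped out of its snaps, with no finger on it (distance between cover_notch and case_notch below 0.04 m and z of cover_notch in the frame of case_notch above 0.004 m and contact force between the fingers and cover below 0.1 N), for 0.2 s.
At the end, for the whole second after the job is handed in: The cover lies flat on the bench, block upward (within 0.08 rad, its grip point within 5 mm of its 31 mm resting height), and the screwdriver lies on the bench (within 0.12 rad of level); both at rest (height (world z) of cover_grip below 0.036 m and angle between cover_grip's own z axis and vertical below 0.08 rad and linear speed of each of cover, driver below 0.02 m/s and height (world z) of driver_grip below 0.018 m and angle between driver_grip's own y axis and vertical between 1.45 and 1.69 rad); the robot touches nothing.
It fails at once if the fingers touch the cover while it is still snapped in (distance between cover_notch and case_notch below 0.03 m and z of cover_notch in the frame of case_notch between -0.01 and 0.001 m and contact force between the fingers and cover above 1 N).
It fails at once if the cover is dropped (faster than 1 m/s) (linear speed of cover above 1 m/s).
It fails at once if the spool is shifted by more than 20 mm (distance of spool_mid from where it was at the start of the episode above 0.02 m).
It fails at once if the small box is shifted by more than 20 mm (distance of tips_box_mid from where it was at the start of the episode above 0.02 m).
It fails at once if the transformer is shifted by more than 20 mm (distance of trafo_mid from where it was at the start of the episode above 0.02 m).
It also fails if it takes over 72 s, if anything falls off the work surface, if the arm or the gripper's body presses on something with over 40 N, if the wrist force passes 120 N, or if a joint passes its speed limit or range.

## Robot

A 7-joint arm with a two-finger parallel gripper is mounted at the origin on a cart in front of the work surface, level with it; the furniture and walls round the work are solid. World frame = base frame: x ahead of the robot, y to its left, z up, the work surface at z = 0. Lengths are in m, angles in degrees, forces in N, time in s.
With the tool pointing down it reaches from about 0.4 to 0.85 m from the base axis. Payload 4.5 kg.
Tool frame: the origin (TCP) lies at the very end of the fingers, on their centre line; the grasp point (between the pads) lies 19 mm behind it; z points along the fingers, y is the line along which they close (so a half turn about z gives the same grasp; the last joint's range is limited). The gripper opens to 85 mm and grips with 20 to 120 N. Pads are 22 mm wide; open, the fingers measure 114 mm over their backs; the gripper's body (76 mm by 85 mm) begins 54 mm behind the grasp point. The pads swing forward as they close: fully open they stand 13 mm farther back than shut.
Start: joints at [71.379, 39.483, -11.15, 89.685, 9.013, 51.709, -12.324], TCP at [0.219, -0.585, 0.231] pointing down, gripper open.
Joint ranges: [-172.22, 172.22], [-26.19, 119.32], [-84.43, 86.54], [7.71, 146.69], [-57.33, 237.33], [2.42, 119.75], [-152.13, 152.13]. Speed limits (degrees/s): [147.25, 147.25, 180, 180, 180, 180, 180].

## Interface

Orientations are given as [roll, pitch, yaw] about the fixed x, y, z axes, in that order (R = Rz(yaw) Ry(pitch) Rx(roll)).
In Python, from rig import readout, read_camera, get_calibration, bot gives the robot as it stands.
- The arm moves only by the tool arm_command, never from a script. Its argument "deltas" is one flat list of numbers, 4 for each row, row after row: the shift along the tool's x, y, z normalised to -1 to 1, where 1 is 8 cm, then the turn about the tool's z normalised to -1 to 1, where 1 is 0.5 rad. A call has 1 to 5 rows; each row shifts and turns the commanded pose from where the row before left it, along the tool's axes as they then stand; what a row does not reach is not made up. A row lasts 1/12 s, in which the tool goes at most 41.7 mm and 7.16 degrees, less where a joint would pass 70% of its speed; a pose out of reach is approached as far as the arm can. A call with a number of a shift or a turn outside -1 to 1 is refused whole. A call with a gripper value outside its range is refused whole. "gripper" is the opening, from 0 (shut) to 1 (fully open), set as the call begins (left out, the last holds). The fingers move at their own pace and stop on an object; the grip force is fixed at half the most. Time passes only in rows, so rows that do not move let the fingers close. It gives the time, the measured TCP pose, the force, the opening and the grip force at its end, in the units of the state.
- readout.sense(): the state, without advancing time (a new reading comes with each control period).
- read_camera(name): name is "side" or "top" or "wrist"; returns (picture, depth): 420x560x3 uint8, red, green, blue; 420x560 float32, m along the optical axis (not along the pixel's ray), 0 where there is no reading.
- get_calibration(name): a dict with "K" (3x3 intrinsics, pixels), "R" (3x3) and "t" (3): a world point X has camera coordinates R X + t. Camera axes: x right, y down, z forward; pixel columns grow to the right and rows downward; lengths in m; the calibration is good to about 2 mm. The wrist camera is an equidistant fisheye: a pixel r from the principal point sees the ray r / f radians off the axis. A picture is of the moment at which its call begins: read the wrist's pose just before it. get_calibration takes no time and is no camera call; for the wrist camera it gives the pose at the moment of the call.
- bot.close_job(): hands the job in; it is judged then, once.
The state is a dict: "time": time; "joints": joint angles; "qd": joint speeds; "effort": joint torques, N m; "tool_pos": TCP position; "eef_rot": TCP orientation; "force": force on the tool from outside, world axes, zero at the start; "torque": the same for the moment, N m; "gripper_width": finger opening in m; "gripper_force": force on a finger pad.
Only numpy, scipy, OpenCV 4.12 (cv2) and the standard library are available. Lean on these libraries where they do the work, as an engineer would, in place of code of your own. Each camera call takes 0.05 s, during which the arm holds its last target. There are 200 camera calls.

## Working session

There is one attempt and no reset: what is moved stays moved. The work goes in short steps, Python scripts to look and compute and a tool call to move; the robot and the scene stay as the last step left them, time stands still between calls to the robot, and variables do not carry over. Pictures are saved under pics/ and viewed, at most 10 in all, crops included, and the job is handed in when it is done.

Besides the shell and the picture viewer there is one more tool, called after ">>>" by a JSON object that holds its "name" and its "arguments". arm_command: Moves the arm, as the interface text tells. Scaled input: -1 to 1 covers 8 cm each way for a shift and 0.5 rad each way for a turn. Its arguments: {"type":"object","properties":{"deltas":{"type":"array","items":{"type":"number","minimum":-1,"maximum":1}},"gripper":{"type":"number"}},"required":["deltas"]}

```bash
mkdir -p pics; ls
cat > h.py <<'E'
import numpy as np,cv2
from rig import readout, read_camera, get_calibration, bot
def grab(n):
    c=get_calibration(n); im,d=read_camera(n); np.savez('pics/%s.npz'%n,im=im,d=d,K=c['K'],R=c['R'],t=c['t']); return im,d,c
def load(n):
    z=np.load('pics/%s.npz'%n); return z['im'],z['d'],z
def cloud(d,c):  # pinhole
    K,R,t=[np.array(c[k]) for k in 'KRt']; v,u=np.mgrid[:d.shape[0],:d.shape[1]]
    P=np.stack([(u-K[0,2])/K[0,0]*d,(v-K[1,2])/K[1,1]*d,d],-1)
    return (P-t.reshape(3))@R
def ray(c,u,v,z):  # onto plane height z
    K,R,t=[np.array(c[k]) for k in 'KRt']; o=-R.T@t.reshape(3); r=R.T@np.array([(u-K[0,2])/K[0,0],(v-K[1,2])/K[1,1],1]); return o+r*(z-o[2])/r[2]
E
python3 - <<'E'
from h import *
s=readout.sense(); print({k:np.round(v,3) for k,v in s.items()})
for n in ('top','side'):
    im,d,c=grab(n); cv2.imwrite('pics/%s0.png'%n,im[:,:,::-1]); print(n,np.round(c['K'],1).tolist(),np.round(-np.array(c['R']).T@np.array(c['t']).reshape(3),3),np.round(c['R'],2).tolist())
E
```

```text
pics
{'time': np.float64(0.0), 'joints': array([ 71.377,  39.534, -11.144,  89.745,   9.012,  51.709, -12.322]), 'qd': array([-0.063, -0.053,  0.059,  0.122,  0.037,  0.006, -0.005]), 'effort': array([ 1.0000e-03, -5.3961e+01, -1.2660e+00, -1.5854e+01,  9.0000e-03,
        1.0000e-02, -0.0000e+00]), 'tool_pos': array([ 0.219, -0.585,  0.23 ]), 'eef_rot': array([-1.79893e+02,  8.00000e-03,  2.05660e+01]), 'force': array([-0.374, -0.217,  0.65 ]), 'torque': array([ 0.03 ,  0.043, -0.005]), 'gripper_force': np.float64(0.0), 'gripper_width': np.float64(0.085)}
top [[386.8, 0.0, 278.5], [0.0, 386.8, 204.8], [0.0, 0.0, 1.0]] [ 0.35  -0.112  1.177] [[0.01, -1.0, -0.02], [-0.99, -0.0, -0.17], [0.17, 0.02, -0.99]]
side [[432.1, 0.0, 270.0], [0.0, 432.1, 208.0], [0.0, 0.0, 1.0]] [0.014 0.655 0.763] [[-0.81, -0.58, -0.02], [-0.33, 0.48, -0.81], [0.48, -0.65, -0.58]]
```

View pics/top0.png

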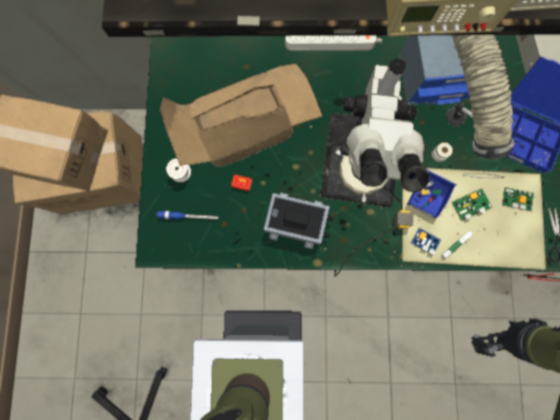

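View pics/side0.png

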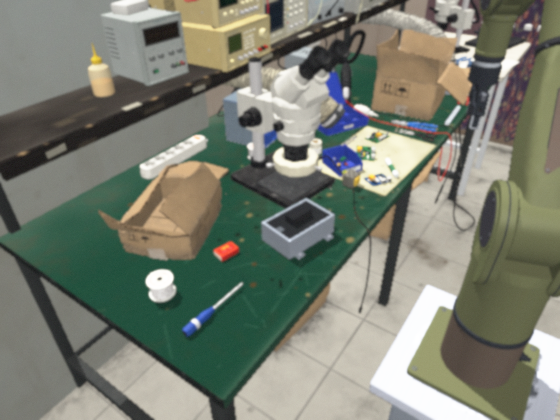

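Run:
```python
from h import *
im,d,c=load('top'); P=cloud(d,c)
im2,d2,c2=load('side'); P2=cloud(d2,c2)
a=cv2.resize(im[175:265,245:350],None,fx=5,fy=5,interpolation=2)[:,:,::-1]
b=cv2.resize(im2[185:265,250:345],None,fx=5,fy=5,interpolation=2)[:,:,::-1]
H=max(a.shape[0],b.shape[0]); f=lambda x:cv2.resize(cv2.copyMakeBorder(x,0,H-x.shape[0],0,0,0),None,fx=.75,fy=.75)
cv2.imwrite('pics/crop.png',np.hstack([f(a),f(b)]))
print(a.shape,b.shape)
for nm,I,PP in(('top',im,P),('side',im2,P2)):
    hsv=cv2.cvtColor(I,cv2.COLOR_RGB2HSV); 
    ok=(PP[...,0]>.2)&(PP[...,0]<.8)&(abs(PP[...,1])<.5)&(PP[...,2]>-.02)&(PP[...,2]<.12)
    h,s,v=hsv[...,0].astype(int),hsv[...,1],hsv[...,2]
    for name,m in (('blue',(h>100)&(h<128)&(s>120)&(v>60)),('red',((h<6)|(h>174))&(s>150)&(v>120)),('white',(s<60)&(v>190))):
        n,l,st,ce=cv2.connectedComponentsWithStats((m&ok).astype(np.uint8))
        for i in range(1,n):
            if st[i,4]>25: q=PP[l==i]; print(nm,name,ce[i].round(1),st[i,4],q.mean(0).round(4),'z',np.percentile(q[:,2],[5,50,95]).round(4))
    m=ok&(PP[...,2]>.045)&(PP[...,0]<.5)&(abs(PP[...,1]+.14)<.15)
    q=PP[m]; print(nm,'case',len(q),q.min(0).round(3),q.max(0).round(3),np.median(q,0).round(3)); 
    for r in [(.045,.052),(.052,.056),(.056,.060),(.060,.066),(.066,.072),(.072,.078),(.078,.09)]:
        print(r,((q[:,2]>r[0])&(q[:,2]<r[1])).sum())
    print('bench z',np.median(PP[ok&(PP[...,2]<.015)][:,2]).round(4))
# carton
m=(P[...,0]>.5)&(P[...,2]>.1)&(P[...,2]<.3)&(P[...,1]>-.05)&(P[...,1]<.4); q=P[m]; print('carton',q.min(0),q.max(0),np.percentile(q[:,2],[5,50,95]))
```

```text
(450, 525, 3) (400, 475, 3)
top blue [412.4 200.1] 38 [ 0.5663 -0.4906  0.0198] z [-0.0008  0.0269  0.0385]
top blue [160.1 214. ] 61 [0.5216 0.276  0.0137] z [-0.0026  0.0166  0.0211]
top blue [176.2 214.8] 111 [0.5193 0.2265 0.0127] z [-0.0016  0.0162  0.0208]
top red [241.4 183.3] 159 [0.6184 0.029  0.0139] z [0.0052 0.0148 0.0177]
top white [176.6 169.3] 281 [0.6554 0.2244 0.0411] z [0.0045 0.0443 0.048 ]
top white [412.5 231.4] 31 [ 0.4733 -0.492   0.0012] z [-0.0029  0.0009  0.0051]
top case 1004 [ 0.435 -0.223  0.046] [ 0.5   -0.045  0.087] [ 0.477 -0.148  0.06 ]
(0.045, 0.052) 15
(0.052, 0.056) 53
(0.056, 0.06) 421
(0.06, 0.066) 408
(0.066, 0.072) 7
(0.072, 0.078) 9
(0.078, 0.09) 91
bench z -0.0008
side blue [334.4 165.7] 86 [ 0.5745 -0.4658  0.0444] z [0.0115 0.0287 0.1077]
side blue [204.9 314.6] 170 [0.5197 0.2242 0.013 ] z [-0.001   0.0161  0.0208]
side blue [188.7 329. ] 139 [0.5206 0.2744 0.0142] z [-0.0005  0.0167  0.0214]
side red [227.4 250.9] 210 [0.6175 0.0314 0.0128] z [0.0032 0.0144 0.0176]
side white [304.1 170.1] 368 [ 0.6052 -0.3294  0.0846] z [-0.0007  0.1064  0.1186]
side white [374.3 187.7] 169 [ 0.4349 -0.4813  0.0006] z [-0.002   0.0005  0.0032]
side white [280. 232.] 86 [ 0.5172 -0.0661  0.0574] z [0.0567 0.0596 0.0614]
side white [159.7 284.5] 685 [0.6563 0.2289 0.0323] z [0.0003 0.0438 0.0468]
side white [225.8 296.4] 73 [0.5211 0.1515 0.0064] z [-0.0024  0.0109  0.0145]
side white [194.8 321.5] 41 [0.5225 0.2532 0.0166] z [-0.0001  0.0195  0.0223]
side case 1027 [ 0.434 -0.223  0.045] [ 0.5   -0.043  0.086] [ 0.475 -0.134  0.06 ]
(0.045, 0.052) 106
(0.052, 0.056) 65
(0.056, 0.06) 339
(0.06, 0.066) 373
(0.066, 0.072) 29
(0.072, 0.078) 34
(0.078, 0.09) 81
bench z -0.0003
carton [ 0.63552749 -0.04998054  0.10002746] [0.94568955 0.34923589 0.29999315] [0.10491636 0.1411112  0.29235467]
```

View pics/crop.png

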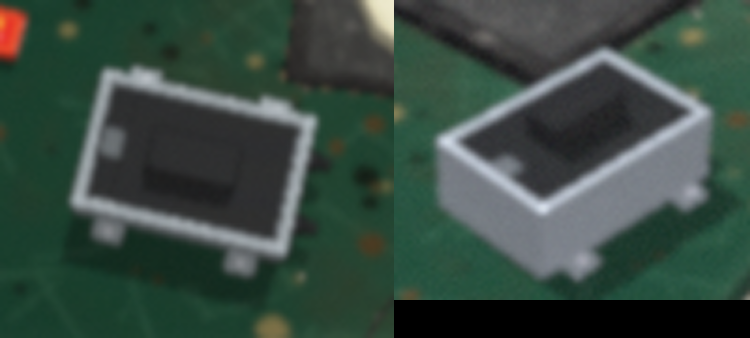

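Run:
```python
from h import *
L={n:load(n) for n in('top','side')}
C={n:cloud(L[n][1],L[n][2]) for n in L}
# case rim
for n in L:
    P=C[n]; im=L[n][0]
    m=(P[...,2]>.05)&(P[...,2]<.068)&(P[...,0]>.4)&(P[...,0]<.58)&(P[...,1]>-.26)&(P[...,1]<-.02)
    g=m&(im.mean(-1)>95); q=P[g]
    for z in(1,):
        r=cv2.minAreaRect((q[:,:2]*1000).astype(np.float32)); print(n,'rim',len(q),r,'z',np.median(q[:,2]).round(4)); print(cv2.boxPoints(r).round(1).tolist())
    # driver by height
    m=(P[...,0]>.46)&(P[...,0]<.58)&(P[...,1]>.08)&(P[...,1]<.33)&(im.max(-1)>90); m[:]&=(P[...,2]<.03)
    n_,l,st,ce=cv2.connectedComponentsWithStats(m.astype(np.uint8)); i=1+st[1:,4].argmax(); q=P[l==i]
    vx,vy,x0,y0=cv2.fitLine(q[:,:2].astype(np.float32),cv2.DIST_HUBER,0,1e-4,1e-4).ravel(); s=(q[:,:2]-[x0,y0])@[vx,vy]
    print(n,'driver dir',vx,vy,'ends',[x0+s.min()*vx,y0+s.min()*vy],[x0+s.max()*vx,y0+s.max()*vy],'len',np.ptp(s))
G=np.full((13,24),np.nan)
for P in C.values():
    ix=((P[...,0]-.58)/.02).astype(int);iy=((P[...,1]+.1)/.02).astype(int)
    ok=(P[...,0]>.58)&(P[...,1]>-.1)&(ix<13)&(iy<24)&(P[...,2]<.4)
    for a,b,z in zip(ix[ok],iy[ok],P[ok][:,2]): G[a,b]=np.fmax(G[a,b],z)
print('rows x from .58, cols y from -.1, mm'); 
for r in G: print(' '.join('%4.0f'%(v*1000) for v in r))
```

```text
top rim 606 ((506.7603454589844, -139.00888061523438), (169.4908447265625, 110.60900115966797), 76.98316192626953) z 0.0589
[[433.79998779296875, -209.10000610351562], [541.5999755859375, -234.0], [579.7000122070312, -68.9000015258789], [472.0, -44.0]]
top driver dir 0.043716516 0.999044 ends [np.float64(0.5128417319659238), np.float64(0.10051985081362781)] [np.float64(0.5213167289621736), np.float64(0.29419710637312585)] len 0.19386258797988348
side rim 688 ((506.4229736328125, -138.06594848632812), (171.57763671875, 114.96945190429688), 76.92144775390625) z 0.0588
[[431.0, -208.60000610351562], [543.0, -234.60000610351562], [581.7999877929688, -67.5], [469.79998779296875, -41.5]]
side driver dir 0.045956828 -0.99894345 ends [np.float64(0.5160376547389935), np.float64(0.2868085917178677)] [np.float64(0.525227033757084), np.float64(0.08706308226235619)] len 0.1999567741718369
rows x from .58, cols y from -.1, mm
   6    6    4    4    4   16    4    4    3    3    5    4    7    4    6    4    5    4    3    3    3    3    2  nan
   4    5    6    3    4   21   20   19   16    6    6
[... 685 characters left out ...]
  128  136  146  154  160  166  166  165  122  136  152  167  167    3    4    5    5    4    4  nan
 112  118  135  149  158  167  173  172  169  169  165 -756  113  130  146  166  175    5    8    4    3    3    2  nan
 135  157  166  168  170  173  174  171 -755 -754 -754 -751  155  146  140  160  182    3    5    4    4    5    2  nan
 159  162  164  163  nan  nan   10    8 -756  153  157  157  154  146  130  153  188  180    4    3    5    5    4  nan
 158  153  nan  nan  nan  nan    8  158  160  158  155  149  141  134  123  154  186    4    4    4    3    4    2  nan
 103  nan  nan  nan  nan  157  162  161  160  150  141  135  127  120  113  152  182    3    4    3    3    4    3  nan
```

>>> {"name": "arm_command", "arguments": {"deltas": [0.311, -0.33, 0, 0, 0.311, -0.33, 0, 0, 0.311, -0.33, 0, 0, 0.311, -0.33, 0, 0, 0.311, -0.33, 0, 0], "gripper": 1}}

```text
time: 0.52
tool_pos: [0.2897, -0.4161, 0.231]
eef_rot: [-180.0, 0.0, 20.5]
force: [1.3, -0.6, -0.1]
gripper_width: 0.0855
gripper_force: 0.0
```

>>> {"name": "arm_command", "arguments": {"deltas": [0.311, -0.33, 0, 0, 0.311, -0.33, 0, 0, 0.311, -0.33, 0, 0, 0.311, -0.33, 0, 0, 0.311, -0.33, 0, 0]}}

```text
time: 0.93
tool_pos: [0.3599, -0.249, 0.2312]
eef_rot: [-180.0, 0.0, 20.5]
force: [1.4, -1.1, -0.4]
gripper_width: 0.0856
gripper_force: 0.0
```

>>> {"name": "arm_command", "arguments": {"deltas": [0.24, -0.31, 0, 0, 0.24, -0.31, 0, 0, 0.24, -0.31, 0, 0, 0.24, -0.31, 0, 0, 0.24, -0.31, 0, 0]}}

```text
time: 1.35
tool_pos: [0.4061, -0.0993, 0.2312]
eef_rot: [-180.0, 0.0, 20.6]
force: [1.0, 0.3, 0.3]
gripper_width: 0.0855
gripper_force: 0.0
```

>>> {"name": "arm_command", "arguments": {"deltas": [0.24, -0.31, 0, 0, 0.24, -0.31, 0, 0, 0.24, -0.31, 0, 0, 0.24, -0.31, 0, 0, 0.24, -0.31, 0, 0]}}

```text
time: 1.77
tool_pos: [0.4524, 0.0505, 0.2311]
eef_rot: [180.0, 0.0, 20.6]
force: [0.7, -0.5, 0.6]
gripper_width: 0.0854
gripper_force: 0.0
```

>>> {"name": "arm_command", "arguments": {"deltas": [0.24, -0.31, 0, 0, 0.24, -0.31, 0, 0, 0.24, -0.31, 0, 0, 0.24, -0.31, 0, 0, 0.24, -0.31, 0, 0]}}

```text
time: 2.18
tool_pos: [0.4987, 0.2002, 0.231]
eef_rot: [180.0, 0.1, 20.6]
force: [0.2, -0.6, 0.6]
gripper_width: 0.0854
gripper_force: 0.0
```

>>> {"name": "arm_command", "arguments": {"deltas": [0, 0, 0, -0.242, 0, 0, 0, -0.242, 0, 0, 0, -0.242, 0, 0, 0, -0.242, 0, 0, 0, -0.242]}}

```text
time: 2.6
tool_pos: [0.4985, 0.1987, 0.2309]
eef_rot: [-180.0, 0.1, 55.6]
force: [0.6, -0.8, -0.7]
gripper_width: 0.0854
gripper_force: 0.0
```

>>> {"name": "arm_command", "arguments": {"deltas": [0, 0, 0, -0.242, 0, 0, 0, -0.242, 0, 0, 0, -0.242, 0, 0, 0, -0.242, 0, 0, 0, -0.242]}}

```text
time: 3.02
tool_pos: [0.4985, 0.1985, 0.2309]
eef_rot: [-180.0, 0.0, 90.2]
force: [0.7, 0.1, -0.6]
gripper_width: 0.0851
gripper_force: 0.0
```

```bash
cat >> h.py <<'E'
def fray(c,u,v,z):
    K,R,t=[np.array(c[k]) for k in 'KRt']; x,y=(u-K[0,2])/K[0,0],(v-K[1,2])/K[1,1]; th=np.hypot(x,y)+1e-9
    o=-R.T@t.reshape(3); r=R.T@np.array([x/th*np.sin(th),y/th*np.sin(th),np.cos(th)]); return o+r*(z-o[2])/r[2]
def fproj(c,X):
    K,R,t=[np.array(c[k]) for k in 'KRt']; p=R@np.array(X)+t.reshape(3); r=np.hypot(p[0],p[1]); th=np.arctan2(r,p[2]); return K[0,2]+K[0,0]*th*p[0]/r,K[1,2]+K[1,1]*th*p[1]/r
E
python3 - <<'E'
from h import *
im,d,c=grab('wrist'); 
o=im.copy()[:,:,::-1].copy()
for p in ([.52,.09,.01],[.52,.29,.01],[.472,-.044,.06],[.58,-.069,.06]):
    u,v=fproj(c,p); print(p,round(u),round(v))
cv2.imwrite('pics/w1.png',o)
print(np.array(c['K']).round(1).tolist())
E
```

```text
[0.52, 0.09, 0.01] 296 265
[0.52, 0.29, 0.01] 299 100
[0.472, -0.044, 0.06] 258 370
[0.58, -0.069, 0.06] 337 381
[[325.2, 0.0, 278.6], [0.0, 325.2, 210.9], [0.0, 0.0, 1.0]]
```

View pics/w1.png

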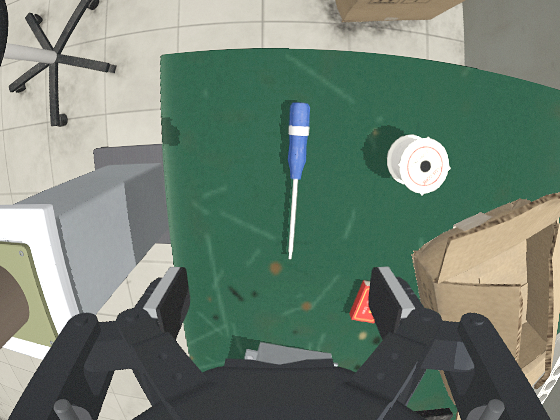

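The wrist view shows the driver: handle rear at about (300,101), collar at (299,131), shaft start at (294,178) and tip at (290,259). The spool is at (420,163), and the case's near end shows at (290,355).

Run:
```python
from h import *
im,d,c=load('wrist')
hsv=cv2.cvtColor(im,cv2.COLOR_RGB2HSV); h,s,v=[hsv[...,i].astype(int) for i in range(3)]
m=(((h>100)&(h<130)&(s>100))|((s<60)&(v>150))); m[:,:260]=0;m[:,325:]=0;m[:90]=0;m[270:]=0
ys,xs=np.nonzero(m)
for r in (105,120,140,150,160,168,172,176,180,185,200,220,240,255): 
    k=xs[ys==r]
    if len(k): print(r,k.min(),k.max(),fray(c,k.mean(),r,.0115).round(4), 'w',np.hypot(*(fray(c,k.max()+.5,r,.0115)-fray(c,k.min()-.5,r,.0115))[:2]).round(4))
print('rear',fray(c,xs[ys<=ys.min()+1].mean(),ys.min(),.0115).round(4),fray(c,xs[ys<=ys.min()+1].mean(),ys.min(),.0215).round(4),'tip',fray(c,xs[ys>=ys.max()-1].mean(),ys.max()+.5,.0115).round(4))
print('edge',[fray(c,u,w,0).round(3).tolist() for u,w in((163,100),(173,200),(188,330))])
```

```text
105 290 308 [0.52   0.2838 0.0115] w 0.0209
120 289 309 [0.5197 0.2671 0.0115] w 0.0232
140 289 306 [0.5188 0.2447 0.0115] w 0.0201
150 289 305 [0.5178 0.2334 0.0115] w 0.019
160 288 305 [0.518  0.222  0.0115] w 0.0203
168 290 302 [0.5175 0.2129 0.0115] w 0.0147
172 290 301 [0.517  0.2082 0.0115] w 0.0136
176 290 300 [0.5169 0.2036 0.0115] w 0.0125
180 293 297 [0.5166 0.1989 0.0115] w 0.0057
185 293 297 [0.5167 0.1931 0.0115] w 0.0057
200 292 296 [0.5158 0.1753 0.0115] w 0.0058
220 291 294 [0.5145 0.1508 0.0115] w 0.0047
240 289 293 [0.5131 0.1252 0.0115] w 0.006
255 289 291 [0.5122 0.1052 0.0115] w 0.0037
rear [0.5194 0.2872 0.0115] [0.5188 0.2869 0.0215] tip [0.512  0.1004 0.0115]
edge [[0.362, 0.295, 0.0], [0.367, 0.172, 0.0], [0.364, -0.027, -0.0]]
```

>>> {"name": "arm_command", "arguments": {"deltas": [0.229, 0.234, 0, 0, 0, 0, 0, 0.094, 0, 0, 0.38, 0, 0, 0, 0.38, 0, 0, 0, 0.38, 0]}}

```text
time: 3.48
tool_pos: [0.5178, 0.2171, 0.1392]
eef_rot: [179.9, -0.0, 87.0]
force: [-0.1, 0.1, 0.0]
gripper_width: 0.0855
gripper_force: 0.0
```

>>> {"name": "arm_command", "arguments": {"deltas": [0, 0, 0.38, 0, 0, 0, 0.38, 0, 0, 0, 0.38, 0, 0, 0, 0.38, 0, 0, 0, 0.095, 0]}}

```text
time: 3.9
tool_pos: [0.5149, 0.2157, 0.0068]
eef_rot: [-179.7, 0.2, 87.1]
force: [-0.1, -1.1, -0.0]
gripper_width: 0.0853
gripper_force: 0.0
```

>>> {"name": "arm_command", "arguments": {"deltas": [0, 0, 0.08, 0, 0, 0, 0, 0]}}

```text
time: 4.07
tool_pos: [0.5173, 0.2171, 0.0041]
eef_rot: [-180.0, 0.0, 87.1]
force: [-0.4, -0.7, -0.3]
gripper_width: 0.0853
gripper_force: 0.0
```

>>> {"name": "arm_command", "arguments": {"deltas": [0, 0, 0, 0, 0, 0, 0, 0, 0, 0, 0, 0, 0, 0, 0, 0, 0, 0, 0, 0], "gripper": 0}}

```text
time: 4.48
tool_pos: [0.518, 0.2172, 0.0053]
eef_rot: [179.9, -0.0, 87.2]
force: [-0.0, -0.0, 0.9]
gripper_width: 0.0255
gripper_force: 0.0
```

>>> {"name": "arm_command", "arguments": {"deltas": [0, 0, 0, 0, 0, 0, 0, 0, 0, 0, 0, 0, 0, 0, 0, 0, 0, 0, 0, 0]}}

```text
time: 4.9
tool_pos: [0.5181, 0.2172, 0.0054]
eef_rot: [179.9, -0.0, 87.2]
force: [-0.3, -0.4, 5.5]
gripper_width: 0.0206
gripper_force: 59.6
```

>>> {"name": "arm_command", "arguments": {"deltas": [0, 0, -0.2, 0, 0, 0, -0.45, 0, 0, 0, -0.5, 0, 0, 0, -0.5, 0, 0, 0, -0.5, 0]}}

```text
time: 5.32
tool_pos: [0.5169, 0.2166, 0.1783]
eef_rot: [-180.0, 0.0, 87.2]
force: [0.7, 0.0, -1.7]
gripper_width: 0.0204
gripper_force: 58.9
```

>>> {"name": "arm_command", "arguments": {"deltas": [-0.438, -0.095, -0.15, 0, -0.438, -0.095, 0, 0, -0.438, -0.095, 0, 0, -0.438, -0.095, 0, 0, -0.438, -0.095, 0, 0]}}

```text
time: 5.73
tool_pos: [0.4701, 0.0422, 0.1888]
eef_rot: [180.0, 0.0, 87.2]
force: [0.3, -0.5, -0.8]
gripper_width: 0.0208
gripper_force: 58.9
```

>>> {"name": "arm_command", "arguments": {"deltas": [-0.438, -0.095, 0, 0, -0.438, -0.095, 0, 0, -0.438, -0.095, 0, 0, -0.438, -0.095, 0, 0, -0.438, -0.095, 0, 0]}}

```text
time: 6.15
tool_pos: [0.4235, -0.1308, 0.1887]
eef_rot: [180.0, 0.0, 87.2]
force: [0.8, 0.0, -0.6]
gripper_width: 0.0206
gripper_force: 58.9
```

>>> {"name": "arm_command", "arguments": {"deltas": [-0.438, -0.095, 0, 0, 0, 0, 0, 0.249, 0, 0, 0, 0.249, 0, 0, 0, 0.249, 0, 0, 0, 0.249]}}

```text
time: 6.57
tool_pos: [0.4148, -0.1643, 0.1887]
eef_rot: [180.0, -0.0, 58.2]
force: [-0.5, 0.6, -1.6]
gripper_width: 0.0202
gripper_force: 58.9
```

>>> {"name": "arm_command", "arguments": {"deltas": [0, 0, 0, 0.249, 0, 0, 0, 0.249, 0, 0, 0, 0.249, 0, 0, 0, 0.249, 0, 0, 0, 0.249]}}

```text
time: 6.98
tool_pos: [0.4149, -0.1638, 0.1887]
eef_rot: [180.0, -0.0, 22.6]
force: [-0.8, -0.2, -1.1]
gripper_width: 0.0205
gripper_force: 58.9
```

>>> {"name": "arm_command", "arguments": {"deltas": [0, 0, 0, 0.249, 0, 0, 0, 0.249, 0, 0, 0, 0.249, 0, 0, 0, 0.249, 0, 0, 0, 0.249]}}

```text
time: 7.4
tool_pos: [0.415, -0.1636, 0.1887]
eef_rot: [-180.0, -0.0, -13.0]
force: [0.4, -0.6, -1.1]
gripper_width: 0.0204
gripper_force: 58.9
```

>>> {"name": "arm_command", "arguments": {"deltas": [0, 0, 0.37, 0, 0, 0, 0.37, 0, 0, 0, 0.37, 0, 0, 0, 0.37, 0, 0, 0, 0, 0]}}

```text
time: 7.82
tool_pos: [0.4121, -0.1628, 0.0665]
eef_rot: [-180.0, 0.5, -12.7]
force: [-0.5, -0.3, -1.0]
gripper_width: 0.0204
gripper_force: 61.0
```

>>> {"name": "arm_command", "arguments": {"deltas": [0, 0, 0.04, 0, 0, 0, 0.04, 0, 0, 0, 0.04, 0, 0, 0, 0, 0]}}

```text
time: 8.15
tool_pos: [0.4149, -0.164, 0.0621]
eef_rot: [180.0, -0.1, -12.7]
force: [-3.1, 0.7, 5.1]
gripper_width: 0.0204
gripper_force: 62.0
```

Run:
```python
from h import *
im,d,c=grab('side'); cv2.imwrite('pics/s2.png',cv2.resize(im[130:330,220:440],None,fx=3,fy=3)[:,:,::-1])
```

```text
(no output)
```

View pics/s2.png

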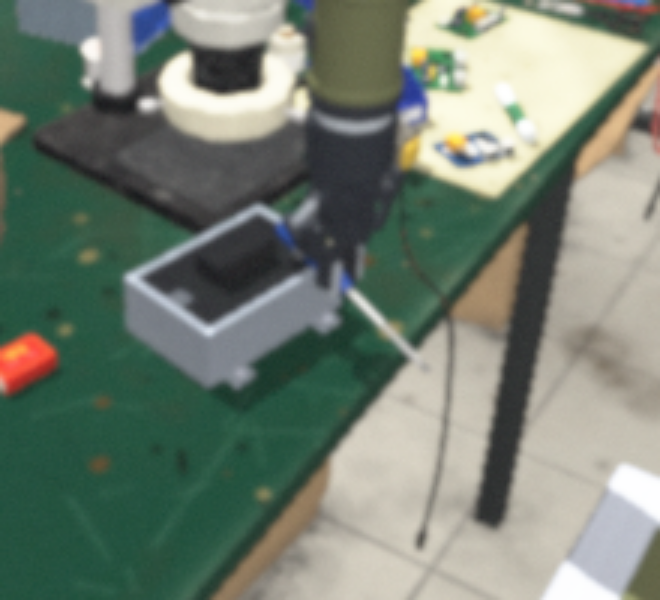

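The side view shows the gripper at the case's front wall. The handle rests on the rim and the shaft runs from crop (348,287) to the tip at (425,367), beyond the bench's front edge.

```bash
cat >> h.py <<'E'
def shaft(name='side',new=True,verbose=True):
    "fit the shaft by its vertical plane (through TCP, tool x) cut with camera rays; returns tilt"
    s=readout.sense(); c=get_calibration(name)
    im=(grab(name)[0] if new else load(name)[0])
    T=np.array(s['tool_pos']); y=np.radians(s['eef_rot'][2]); ax=np.array([np.cos(y),np.sin(y),0]); nn=np.array([-ax[1],ax[0],0])
    K,R,t=[np.array(c[k]) for k in 'KRt']; o=-R.T@t.reshape(3)
    v,u=np.mgrid[:420,:560]; r=np.stack([(u-K[0,2])/K[0,0],(v-K[1,2])/K[1,1],u*0+1],-1)@R
    X=o+r*(((T-o)@nn)/(r@nn))[...,None]
    a=-(X-T)@ax; z=X[...,2]-T[2]
    hsv=cv2.cvtColor(im,cv2.COLOR_RGB2HSV)
    m=(a>.03)&(a<.13)&(z<.05)&(z>-.11)&(hsv[...,1]<75)&(hsv[...,2]>105)
    n,l,st,ce=cv2.connectedComponentsWithStats(m.astype(np.uint8))
    for i in range(1,n):
        if st[i,4]>20:
            A,Z=a[l==i],z[l==i]; vx,vy,x0,y0=cv2.fitLine(np.c_[A,Z].astype(np.float32)*1000,cv2.DIST_HUBER,0,.1,.01).ravel()
            print('comp',st[i].tolist(),'tilt down',np.degrees(np.arctan(-vy/vx)).round(1),'axis z rel TCP at a=0: %.1f mm'%(y0-x0*vy/vx),'a range',A.min().round(3),A.max().round(3),'lowest z',(Z.min()+T[2]).round(4))
E
python3 - <<'E'
from h import *
shaft('side',False); shaft('top')
E
```

```text
comp [342, 229, 33, 52, 864] tilt down -75.4 axis z rel TCP at a=0: -424.7 mm a range 0.031 0.13 lowest z -0.0475
```

```bash
sed -i "s/    n,l,st,ce=cv2.connectedComponentsWithStats(m.astype(np.uint8))\n    for i in range(1,n):\n        if st\[i,4\]>20/&/; s/^    hsv=cv2.cvtColor(im,cv2.COLOR_RGB2HSV)$/    hsv=cv2.cvtColor(im,cv2.COLOR_RGB2HSV); dep=load(name)[1]; dz=(X@R.T+t.reshape(3))[...,2]/; s/&(hsv\[...,2\]>105)/\&(hsv[...,2]>105)\&(abs(dep-dz)<.02)/; s/st\[i,4\]>20/st[i,4]>8/" h.py
python3 - <<'E'
from h import *
shaft('side',False); shaft('top',False)
E
```

```text
comp [342, 232, 22, 23, 63] tilt down 19.9 axis z rel TCP at a=0: 2.8 mm a range 0.032 0.104 lowest z 0.0256
comp [345, 258, 5, 7, 11] tilt down -69.4 axis z rel TCP at a=0: -242.7 mm a range 0.052 0.063 lowest z -0.0421
```

>>> {"name": "arm_command", "arguments": {"deltas": [0, 0, 0.04, 0, 0, 0, 0.04, 0, 0, 0, 0.04, 0, 0, 0, 0, 0]}}

```text
time: 8.58
tool_pos: [0.4157, -0.1641, 0.0526]
eef_rot: [180.0, -0.2, -12.7]
force: [-3.4, 0.2, 9.1]
gripper_width: 0.0205
gripper_force: 63.2
```

```bash
python3 -c "
from h import *
shaft('side')"
```

```text
comp [341, 236, 20, 24, 59] tilt down 28.0 axis z rel TCP at a=0: 3.5 mm a range 0.031 0.098 lowest z 0.004
comp [346, 258, 4, 6, 9] tilt down -69.6 axis z rel TCP at a=0: -237.8 mm a range 0.056 0.064 lowest z -0.0364
```

>>> {"name": "arm_command", "arguments": {"deltas": [0, 0, 0.04, 0, 0, 0, 0.04, 0, 0, 0, 0.03, 0, 0, 0, 0, 0]}}

```text
time: 8.97
tool_pos: [0.4146, -0.1638, 0.0449]
eef_rot: [180.0, -0.1, -12.7]
force: [-5.9, 2.3, 21.8]
gripper_width: 0.0202
gripper_force: 69.2
```

```bash
python3 -c "
from h import *
shaft('side')"
```

```text
comp [341, 240, 15, 24, 84] tilt down 40.9 axis z rel TCP at a=0: 5.1 mm a range 0.031 0.083 lowest z -0.0364
```

>>> {"name": "arm_command", "arguments": {"deltas": [0, 0, -0.4, 0, 0, 0, -0.5, 0, 0, 0, -0.5, 0, 0, 0, -0.5, 0, 0.152, -0.403, 0, 0]}}

```text
time: 9.43
tool_pos: [0.4349, -0.1423, 0.2021]
eef_rot: [179.7, -0.8, -13.4]
force: [0.9, 0.2, -0.7]
gripper_width: 0.0203
gripper_force: 65.9
```

>>> {"name": "arm_command", "arguments": {"deltas": [0.152, -0.403, 0, 0, 0.152, -0.403, 0, 0, 0.152, -0.403, 0, 0, 0.152, -0.403, 0, 0, 0.152, -0.403, 0, 0]}}

```text
time: 9.85
tool_pos: [0.5303, 0.0108, 0.1961]
eef_rot: [-179.9, -0.2, -12.6]
force: [0.8, -1.0, -0.5]
gripper_width: 0.0203
gripper_force: 65.9
```

>>> {"name": "arm_command", "arguments": {"deltas": [0.152, -0.403, 0, 0, 0, 0, 0, -0.241, 0, 0, 0, -0.241, 0, 0, 0, -0.241, 0, 0, 0, -0.241]}}

```text
time: 10.27
tool_pos: [0.5485, 0.0382, 0.1958]
eef_rot: [180.0, -0.2, 15.3]
force: [0.6, -0.7, -1.2]
gripper_width: 0.0203
gripper_force: 65.9
```

>>> {"name": "arm_command", "arguments": {"deltas": [0, 0, 0, -0.241, 0, 0, 0, -0.241, 0, 0, 0, -0.241, 0, 0, 0, -0.241, 0, 0, 0, -0.241]}}

```text
time: 10.68
tool_pos: [0.5485, 0.0377, 0.1959]
eef_rot: [179.8, -0.1, 49.8]
force: [-0.7, 1.3, -1.5]
gripper_width: 0.0206
gripper_force: 65.9
```

>>> {"name": "arm_command", "arguments": {"deltas": [0, 0, 0, -0.241, 0, 0, 0, -0.241, 0, 0, 0, -0.241, 0, 0, 0, -0.241, 0, 0, 0, 0]}}

```text
time: 11.1
tool_pos: [0.5484, 0.0375, 0.1957]
eef_rot: [179.8, -0.0, 77.2]
force: [0.4, 0.6, -0.3]
gripper_width: 0.0206
gripper_force: 65.9
```

Run:
```python
from h import *
shaft('side'); shaft('top')
im,d,c=grab('wrist'); s=cv2.resize(load('side')[0][130:330,220:360],None,fx=2.5,fy=2.5)[:,:,::-1]
w=im[200:420,170:400][:,:,::-1]; w=cv2.resize(w,None,fx=1.9,fy=1.9); H=500
p=lambda x:cv2.copyMakeBorder(x[:H],0,max(0,H-x.shape[0]),0,0,0)
o=np.hstack([p(s),p(w)]); print(o.shape); cv2.imwrite('pics/sw3.png',o)
for q in ([.524,-.0635,.06],[.5195,-.083,.057]): print(np.round(fproj(c,q),1))
```

```text
comp [253, 204, 18, 8, 38] tilt down 38.4 axis z rel TCP at a=0: 4.8 mm a range 0.03 0.083 lowest z 0.1329
comp [252, 201, 11, 5, 19] tilt down 59.9 axis z rel TCP at a=0: 76.2 mm a range 0.056 0.084 lowest z 0.1323
(500, 787, 3)
[278.3 299.7]
[278.4 313.9]
```

View pics/sw3.png

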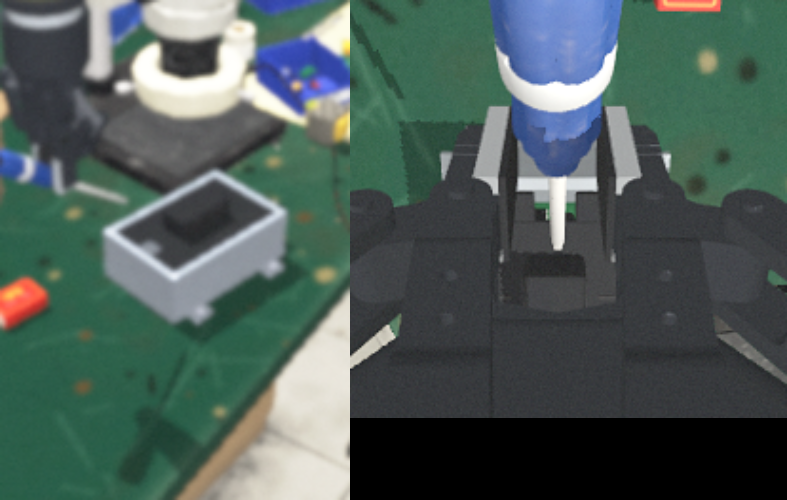

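Left (side view): the shaft slopes down toward the case from about (60,185), with the tip at about (125,200). Right (wrist view): the shaft lies over the notch, tip at crop (558,250), wall edge at row 190. The predicted notch point (278,300) matches the picture.

Run:
```python
from h import *
from scipy.optimize import brentq
s=readout.sense(); im,d,c=load('wrist'); T=np.array(s['tool_pos']); y=np.radians(s['eef_rot'][2]); ax=np.array([np.cos(y),np.sin(y),0])
print(T,np.degrees(y))
X=lambda a:T-a*ax+[0,0,.0048-a*np.tan(np.radians(38.4))]
g=cv2.cvtColor(im,cv2.COLOR_RGB2HSV)
print('col 279 rows 318-340 v:',g[318:340,279,2].tolist(),'s',g[318:340,279,1].tolist())
for r in (331,332,333): 
    f=lambda a:fproj(c,X(a))[1]-r
    a=brentq(f,.05,.13); print(r,'a',round(a,4),X(a).round(4),fproj(c,X(a))[0].round(1))
# wall inner edge near notch, rows on columns left/right of shaft
for u in (262,265,268,288,291,294): print(u,g[284:322,u,2].tolist())
```

```text
[0.54813344 0.0375559  0.19504068] 76.8825748099642
col 279 rows 318-340 v: [241, 240, 237, 237, 236, 236, 234, 232, 233, 231, 230, 229, 236, 178, 53, 54, 45, 39, 43, 42, 44, 44] s [10, 11, 8, 10, 9, 11, 9, 8, 10, 9, 10, 10, 10, 11, 10, 19, 11, 20, 18, 18, 23, 12]
331 a 0.0903 [ 0.5276 -0.0504  0.1282] 279.1
332 a 0.0933 [ 0.527  -0.0533  0.1259] 279.1
333 a 0.0963 [ 0.5263 -0.0562  0.1235] 279.1
262 [137, 137, 143, 142, 142, 143, 138, 140, 135, 181, 222, 228, 228, 227, 227, 226, 149, 41, 66, 77, 73, 74, 75, 72, 75, 78, 75, 75, 75, 73, 78, 74, 71, 68, 79, 74, 76, 75]
265 [141, 140, 139, 142, 142, 142, 142, 140, 136, 177, 221, 228, 228, 227, 228, 226, 149, 40, 63, 74, 74, 77, 69, 76, 70, 70, 79, 76, 73, 76, 77, 76, 67, 70, 77, 75, 78, 75]
268 [136, 128, 128, 134, 135, 143, 142, 143, 134, 175, 222, 228, 227, 226, 228, 223, 175, 173, 172, 176, 176, 172, 141, 113, 126, 98, 48, 42, 45, 45, 36, 45, 51, 76, 74, 72, 75, 72]
288 [123, 119, 116, 118, 114, 127, 142, 139, 136, 174, 220, 226, 227, 226, 227, 222, 177, 167, 133, 137, 141, 135, 111, 95, 95, 97, 98, 103, 105, 104, 77, 52, 55, 71, 81, 77, 76, 73]
291 [126, 142, 141, 143, 140, 140, 140, 140, 136, 178, 220, 227, 227, 227, 227, 223, 156, 32, 70, 75, 75, 77, 80, 77, 77, 74, 74, 75, 73, 75, 76, 78, 71, 69, 77, 78, 73, 73]
294 [142, 140, 140, 141, 140, 138, 139, 138, 137, 182, 221, 229, 230, 227, 229, 224, 155, 35, 72, 77, 79, 77, 75, 76, 75, 72, 77, 79, 77, 75, 76, 73, 70, 67, 79, 70, 79, 77]
```

Run:
```python
from h import *
im,d,c=load('wrist'); s=readout.sense(); T=np.array(s['tool_pos']); y=np.radians(s['eef_rot'][2]); ax=np.array([np.cos(y),np.sin(y),0]);ay=np.array([np.sin(y),-np.cos(y),0])
for n,u,v,z in (('inner',278.5,300.6,.06),('outer',278.5,293.2,.06),('plate',278.5,317,.061),('notchL',266.5,310,.06),('notchR',290,310,.06),('L',262,300.5,.06),('R',294,300.5,.06)):
    p=fray(c,u,v,z); print(n,p.round(4),'rel TCP tool x %.4f y %.4f'%((p-T)@ax,(p-T)@ay))
```

```text
inner [ 0.5239 -0.0647  0.06  ] rel TCP tool x -0.1050 y -0.0004
outer [ 0.526 -0.056  0.06 ] rel TCP tool x -0.0961 y -0.0004
plate [ 0.5193 -0.0842  0.061 ] rel TCP tool x -0.1251 y -0.0004
notchL [ 0.5092 -0.0733  0.06  ] rel TCP tool x -0.1168 y -0.0127
notchR [ 0.5327 -0.0788  0.06  ] rel TCP tool x -0.1168 y 0.0114
L [ 0.5077 -0.0608  0.06  ] rel TCP tool x -0.1050 y -0.0171
R [ 0.5392 -0.0682  0.06  ] rel TCP tool x -0.1050 y 0.0153
```

>>> {"name": "arm_command", "arguments": {"deltas": [0, 0, 0.3, 0, 0, 0, 0.33, 0, 0, 0, 0, 0]}}

```text
time: 11.5
tool_pos: [0.5451, 0.037, 0.1406]
eef_rot: [-179.7, 0.2, 77.0]
force: [-0.2, -0.5, -0.5]
gripper_width: 0.0205
gripper_force: 65.9
```

>>> {"name": "arm_command", "arguments": {"deltas": [-0.136, 0, 0.108, 0, -0.136, 0, 0.108, 0, -0.136, 0, 0.108, 0, -0.136, 0, 0.108, 0, 0, 0, 0, 0]}}

```text
time: 11.92
tool_pos: [0.536, -0.0091, 0.1077]
eef_rot: [-179.8, 0.3, 76.8]
force: [0.0, -0.9, -0.3]
gripper_width: 0.0204
gripper_force: 65.9
```

Run:
```python
from h import *
s=readout.sense(); print(s['tool_pos'],s['force'])
im,d,c=grab('wrist'); cv2.imwrite('pics/w4.png',cv2.resize(im[220:400,200:360],None,fx=3,fy=3)[:,:,::-1])
```

```text
[ 0.53604293 -0.00908959  0.10772786] [ 0.01219436 -0.91104472 -0.2800495 ]
```

View pics/w4.png

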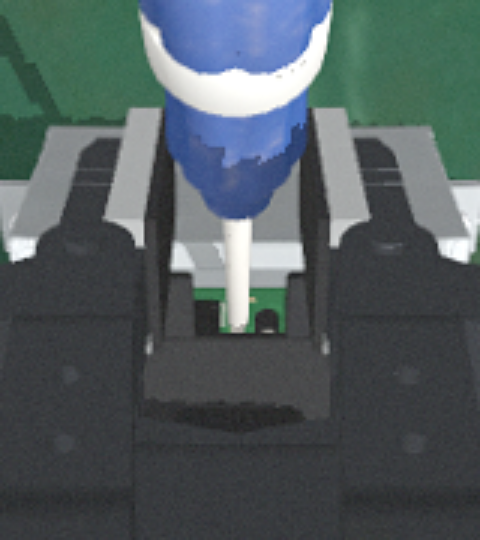

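The shaft runs over the wall into the notch and disappears under the plate edge (crop (238,330)). There is no contact force, so I start levering.

>>> {"name": "arm_command", "arguments": {"deltas": [0.037, 0, 0.082, 0, 0.037, 0, 0.082, 0, 0.036, 0, 0.072, 0, 0.036, 0, 0.072, 0, 0, 0, 0, 0]}}

```text
time: 12.38
tool_pos: [0.5416, 0.0081, 0.0847]
eef_rot: [179.9, -0.0, 77.2]
force: [0.4, -1.2, 4.9]
gripper_width: 0.0206
gripper_force: 68.2
```

>>> {"name": "arm_command", "arguments": {"deltas": [0.024, 0, 0.077, 0, 0.024, 0, 0.077, 0, 0, 0, 0, 0]}}

```text
time: 12.63
tool_pos: [0.543, 0.012, 0.0728]
eef_rot: [179.8, -0.1, 77.2]
force: [0.5, -0.2, 7.6]
gripper_width: 0.0208
gripper_force: 69.4
```

>>> {"name": "arm_command", "arguments": {"deltas": [0.01, 0, 0.08, 0, 0.01, 0, 0.08, 0, 0, 0, 0, 0]}}

```text
time: 12.88
tool_pos: [0.5437, 0.0148, 0.0601]
eef_rot: [179.8, -0.2, 77.2]
force: [0.8, 2.1, 8.2]
gripper_width: 0.0205
gripper_force: 70.7
```

Run:
```python
from h import *
shaft('side'); shaft('top')
P=cloud(load('top')[1],load('top')[2]); R=np.array([[.974,-.2255],[.2255,.974]])
xy=(P[...,:2]-[.5066,-.1385])@R.T
for y in (-.06,-.03,0,.03,.05,.065):
    m=(abs(xy[...,0])<.04)&(abs(xy[...,1]-y)<.01); print(y,np.percentile(P[m][:,2],[25,50,75]).round(4))
```

```text
comp [267, 224, 18, 27, 156] tilt down -90.0 axis z rel TCP at a=0: -184714.0 mm a range 0.048 0.107 lowest z -0.0104
comp [265, 209, 14, 7, 37] tilt down 83.7 axis z rel TCP at a=0: 739.5 mm a range 0.064 0.103 lowest z -0.0144
-0.06 [0.0627 0.0648 0.0672]
-0.03 [0.0631 0.0688 0.085 ]
0 [0.0638 0.0704 0.0868]
0.03 [0.0641 0.0682 0.0843]
0.05 [0.0627 0.0654 0.0679]
0.065 [0.0596 0.0637 0.0677]
```

>>> {"name": "arm_command", "arguments": {"deltas": [0, 0, 0.07, 0, 0, 0, 0.07, 0, 0, 0, 0, 0, 0, 0, 0, 0]}}

```text
time: 13.32
tool_pos: [0.5443, 0.0158, 0.0492]
eef_rot: [179.8, -0.3, 77.3]
force: [0.1, 2.9, 4.9]
gripper_width: 0.0204
gripper_force: 71.5
```

```bash
cat >> h.py <<'E'
def plate():
    R=np.array([[.974,-.2255],[.2255,.974]])
    for n in('top','side'):
        im,d,c=grab(n); P=cloud(d,c); xy=(P[...,:2]-[.5066,-.1385])@R.T
        out=[]
        for y in (-.06,-.045,.045,.05,.055,.06,.065):
            m=(abs(xy[...,0])<.035)&(abs(xy[...,1]-y)<.006)&(im.max(-1)<90)&(P[...,2]>.03)&(P[...,2]<.1); out.append((y,int(m.sum()),round(float(np.median(P[m][:,2]))*1000,1) if m.any() else None))
        print(n,out)
E
python3 - <<'E'
from h import *
plate(); s=readout.sense(); print(s['force'],s['tool_pos'])
E
```

```text
top [(-0.06, 105, 67.4), (-0.045, 101, 66.7), (0.045, 100, 68.0), (0.05, 96, 68.0), (0.055, 83, 68.4), (0.06, 71, 68.8), (0.065, 68, 69.3)]
side [(-0.06, 68, 66.7), (-0.045, 29, 65.0), (0.045, 83, 68.1), (0.05, 77, 68.3), (0.055, 65, 67.8), (0.06, 51, 67.8), (0.065, 54, 67.9)]
[1.80050441 4.57599714 5.27855085] [0.54424175 0.01565691 0.04922127]
```

>>> {"name": "arm_command", "arguments": {"deltas": [0, 0, 0.04, 0, 0, 0, 0, 0, 0, 0, 0, 0]}}

```text
time: 13.67
tool_pos: [0.5446, 0.0154, 0.0462]
eef_rot: [179.7, -0.3, 77.2]
force: [2.4, 4.4, 6.4]
gripper_width: 0.0205
gripper_force: 72.1
```

Run:
```python
from h import *
plate()
im,d,c=grab('wrist'); s=cv2.resize(load('side')[0][180:270,240:345],None,fx=4,fy=4,interpolation=2)[:,:,::-1]
w=cv2.resize(im[260:400,220:340][:,:,::-1],None,fx=2.9,fy=2.9); H=420
p=lambda x:cv2.copyMakeBorder(x[:H],0,max(0,H-x.shape[0]),0,0,0)
cv2.imwrite('pics/sw5.png',np.hstack([p(s),p(w)]))
```

```text
top [(-0.06, 103, 66.9), (-0.045, 103, 67.2), (0.045, 99, 69.0), (0.05, 96, 69.7), (0.055, 80, 69.8), (0.06, 68, 70.2), (0.065, 66, 70.2)]
side [(-0.06, 64, 66.0), (-0.045, 33, 64.5), (0.045, 82, 69.3), (0.05, 80, 68.6), (0.055, 67, 69.1), (0.06, 58, 69.6), (0.065, 51, 69.5)]
```

View pics/sw5.png

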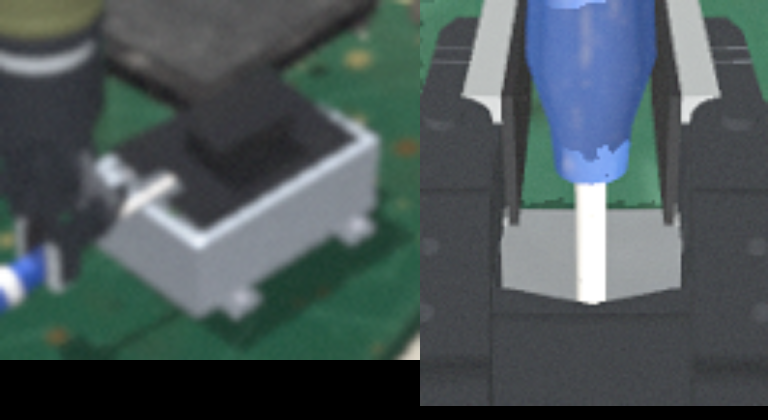

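The side crop shows the raised cover hiding the rear rim, with the shaft at (125,205)-(175,180) lying over the wall. The wrist crop shows the level shaft over the wall. I'll press a little farther to be sure it pops.

>>> {"name": "arm_command", "arguments": {"deltas": [0, 0, 0.05, 0, 0, 0, 0.05, 0, 0, 0, 0, 0, 0, 0, 0, 0]}}

```text
time: 14.15
tool_pos: [0.5445, 0.0154, 0.0381]
eef_rot: [179.7, -0.3, 77.2]
force: [2.3, 5.3, 7.1]
gripper_width: 0.0205
gripper_force: 73.1
```

Run:
```python
from h import *
plate()
```

```text
top [(-0.06, 98, 61.8), (-0.045, 98, 63.3), (0.045, 99, 72.3), (0.05, 97, 72.9), (0.055, 82, 73.0), (0.06, 70, 73.4), (0.065, 66, 74.5)]
side [(-0.06, 40, 62.2), (-0.045, 25, 63.6), (0.045, 69, 73.1), (0.05, 68, 73.6), (0.055, 56, 73.7), (0.06, 47, 74.0), (0.065, 42, 75.1)]
```

>>> {"name": "arm_command", "arguments": {"deltas": [0.1, 0, 0.03, 0, 0.15, 0, 0.045, 0, 0.15, 0, 0.04, 0, 0.3, 0, 0, 0, 0.35, 0, 0, 0]}}

```text
time: 14.67
tool_pos: [0.5603, 0.0918, 0.0275]
eef_rot: [-180.0, 0.2, 76.9]
force: [0.6, 0.5, -1.3]
gripper_width: 0.0208
gripper_force: 72.1
```

>>> {"name": "arm_command", "arguments": {"deltas": [0.35, 0, 0, 0, 0, -0.3, 0, 0, 0, -0.3, 0, 0, 0, 0, 0, 0]}}

```text
time: 15.0
tool_pos: [0.5137, 0.1338, 0.0272]
eef_rot: [-179.6, 0.2, 77.4]
force: [-0.4, -0.2, -1.1]
gripper_width: 0.0203
gripper_force: 72.1
```

Run:
```python
from h import *
plate(); shaft('side')
```

```text
top [(-0.06, 99, 61.5), (-0.045, 97, 62.3), (0.045, 100, 69.4), (0.05, 100, 70.0), (0.055, 96, 70.5), (0.06, 84, 70.9), (0.065, 67, 71.5)]
side [(-0.06, 50, 62.2), (-0.045, 25, 62.9), (0.045, 66, 70.5), (0.05, 68, 71.0), (0.055, 69, 71.2), (0.06, 61, 71.4), (0.065, 46, 72.0)]
comp [250, 251, 20, 16, 50] tilt down -11.2 axis z rel TCP at a=0: 11.9 mm a range 0.059 0.119 lowest z 0.0481
```

>>> {"name": "arm_command", "arguments": {"deltas": [0, 0, 0.1, 0, 0, 0, 0.1, 0, 0, 0, 0.06, 0, 0, 0, 0.04, 0, 0, 0, 0, 0]}}

```text
time: 15.57
tool_pos: [0.5207, 0.1283, 0.0033]
eef_rot: [179.9, 0.2, 76.9]
force: [-0.5, -5.4, 8.1]
gripper_width: 0.0206
gripper_force: 74.4
```

Run:
```python
from h import *
shaft('side'); print(readout.sense()['force'])
```

```text
comp [252, 262, 19, 14, 45] tilt down -3.3 axis z rel TCP at a=0: 12.7 mm a range 0.061 0.12 lowest z 0.0138
[-2.04755143 -5.78813176  6.5120746 ]
```

>>> {"name": "arm_command", "arguments": {"deltas": [0, 0, 0, 0, 0, 0, 0, 0, 0, 0, 0, 0, 0, 0, 0, 0, 0, 0, 0, 0], "gripper": 1}}

```text
time: 16.03
tool_pos: [0.52, 0.1321, 0.0035]
eef_rot: [-180.0, -0.0, 77.1]
force: [-0.3, -0.0, 0.5]
gripper_width: 0.0796
gripper_force: 0.0
```

>>> {"name": "arm_command", "arguments": {"deltas": [0, 0, 0, 0, 0, 0, -0.1, 0, 0, 0, -0.4, 0, 0, 0, -0.5, 0, 0, 0, -0.5, 0]}}

```text
time: 16.45
tool_pos: [0.5191, 0.1316, 0.1251]
eef_rot: [-179.9, 0.1, 77.1]
force: [1.2, 0.1, 0.4]
gripper_width: 0.0852
gripper_force: 0.0
```

Run:
```python
from h import *
shaft('side',True)
for n in ('top','side'):
    im,d,c=grab(n); P=cloud(d,c); R=np.array([[.974,-.2255],[.2255,.974]]); xy=(P[...,:2]-[.5066,-.1385])@R.T
    m=(abs(xy[...,0])<.045)&(abs(xy[...,1])<.07)&(P[...,2]>.079)&(P[...,2]<.11); q=xy[m]
    print(n,len(q),'block',np.percentile(q,[3,50,97],axis=0).round(4).tolist(),'z by end',[np.median(P[m][:,2][(q[:,1]>a)&(q[:,1]<a+.02)]).round(4) for a in(-.03,-.01,.01)])
    hsv=cv2.cvtColor(im,cv2.COLOR_RGB2HSV); h,s,v=[hsv[...,i].astype(int) for i in range(3)]
    b=(h>100)&(h<128)&(s>120)&(v>60)&(P[...,1]>.05)&(P[...,1]<.35)&(P[...,2]<.06); q=P[b]; print('handle',len(q),q.mean(0).round(3),np.percentile(q[:,2],[5,95]).round(4))
```

```text
top 301 block [[-0.0165, -0.0314], [-0.0005, 0.0014], [0.0164, 0.0337]] z by end [np.float64(0.0864), np.float64(0.0879), np.float64(0.0903)]
handle 106 [0.522 0.134 0.013] [-0.0016  0.0221]
side 257 block [[-0.0183, -0.0305], [-0.0054, 0.0074], [0.0142, 0.0357]] z by end [np.float64(0.0866), np.float64(0.0883), np.float64(0.0898)]
handle 269 [0.527 0.153 0.013] [-0.0007  0.0212]
```

>>> {"name": "arm_command", "arguments": {"deltas": [0, 0, -0.5, 0, -0.415, 0.076, 0, 0, -0.415, 0.076, 0, 0, -0.415, 0.076, 0, 0, -0.415, 0.076, 0, 0]}}

```text
time: 17.02
tool_pos: [0.513, -0.0045, 0.1632]
eef_rot: [-179.9, 0.1, 77.1]
force: [1.0, -1.1, 0.3]
gripper_width: 0.0856
gripper_force: 0.0
```

>>> {"name": "arm_command", "arguments": {"deltas": [-0.415, 0.076, 0, 0, -0.415, 0.076, 0, 0, -0.415, 0.076, 0, 0, -0.415, 0.076, 0, 0, 0, 0, 0, 0]}}

```text
time: 17.43
tool_pos: [0.5054, -0.1474, 0.1624]
eef_rot: [-179.8, 0.4, 76.4]
force: [0.1, -0.2, 0.1]
gripper_width: 0.0855
gripper_force: 0.0
```

>>> {"name": "arm_command", "arguments": {"deltas": [0, 0, 0.37, 0, 0, 0, 0.37, 0, 0, 0, 0.3, 0, 0, 0, 0, 0]}}

```text
time: 17.77
tool_pos: [0.5044, -0.1372, 0.0763]
eef_rot: [-179.5, 0.1, 77.1]
force: [-0.3, -0.2, 0.0]
gripper_width: 0.0855
gripper_force: 0.0
```

>>> {"name": "arm_command", "arguments": {"deltas": [0, 0, 0.06, 0, 0, 0, 0, 0, 0, 0, 0, 0]}}

```text
time: 18.02
tool_pos: [0.5088, -0.1378, 0.0767]
eef_rot: [179.9, -0.0, 77.1]
force: [-0.4, -0.7, 0.1]
gripper_width: 0.0852
gripper_force: 0.0
```

>>> {"name": "arm_command", "arguments": {"deltas": [0, 0, 0, 0, 0, 0, 0, 0, 0, 0, 0, 0, 0, 0, 0, 0, 0, 0, 0, 0], "gripper": 0}}

```text
time: 18.43
tool_pos: [0.5074, -0.1377, 0.0764]
eef_rot: [-179.9, 0.0, 77.1]
force: [-1.8, -0.0, 6.0]
gripper_width: 0.0323
gripper_force: 59.2
```

>>> {"name": "arm_command", "arguments": {"deltas": [0, 0, 0, 0, 0, 0, 0, 0, 0, 0, 0, 0]}}

```text
time: 18.68
tool_pos: [0.5075, -0.1377, 0.0764]
eef_rot: [-180.0, 0.0, 77.1]
force: [-2.5, 1.4, 7.4]
gripper_width: 0.0328
gripper_force: 59.3
```

>>> {"name": "arm_command", "arguments": {"deltas": [0, 0, -0.05, 0, 0, 0, -0.1, 0, 0, 0, -0.15, 0, 0, 0, -0.2, 0, 0, 0, 0, 0]}}

```text
time: 19.1
tool_pos: [0.5098, -0.1382, 0.1183]
eef_rot: [179.7, -0.0, 77.1]
force: [0.6, -0.1, -1.5]
gripper_width: 0.0321
gripper_force: 59.9
```

Run:
```python
from h import *
plate(); im=load('side')[0]; cv2.imwrite('pics/s6.png',cv2.resize(im[120:280,220:400],None,fx=3.5,fy=3.5)[:,:,::-1])
```

```text
top [(-0.06, 0, None), (-0.045, 0, None), (0.045, 0, None), (0.05, 0, None), (0.055, 0, None), (0.06, 0, None), (0.065, 0, None)]
side [(-0.06, 5, 99.8), (-0.045, 0, None), (0.045, 2, 99.1), (0.05, 1, 98.8), (0.055, 1, 99.4), (0.06, 3, 99.4), (0.065, 3, 99.4)]
```

View pics/s6.png

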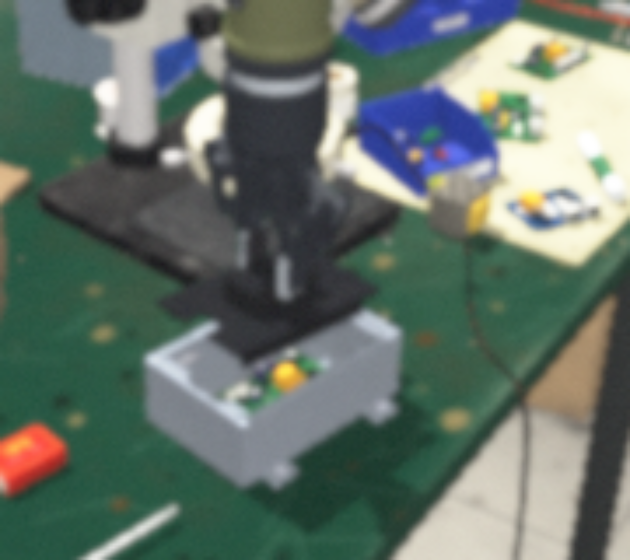

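The cover hangs level in the gripper above the open case (crop (270,310)). The transformer is at crop (460,205), and the bench between them is free.

Run:
```python
from h import *
R=np.array([[.974,-.2255],[.2255,.974]])
for n in ('top','side'):
    im,d,c=load(n); P=cloud(d,c)
    m=(P[...,0]>.33)&(P[...,0]<.6)&(P[...,1]<-.23)&(P[...,1]>-.56)&(P[...,2]>.012)&(P[...,2]<.08)
    nn,l,st,ce=cv2.connectedComponentsWithStats(m.astype(np.uint8))
    for i in range(1,nn):
        if st[i,4]>20: q=P[l==i]; print(n,st[i].tolist(),q.min(0).round(3),q.max(0).round(3))
    xy=(P[...,:2]-[.5085,-.138])@R.T
    m=(abs(xy[...,0])<.05)&(abs(xy[...,1])<.08)&(P[...,2]>.085)&(P[...,2]<.115)&(im.max(-1)<90); q=np.c_[xy[m],P[m][:,2]]
    print(n,m.sum(),np.linalg.lstsq(np.c_[q[:,:2],np.ones(len(q))],q[:,2],rcond=None)[0].round(4),[ (a,np.median(q[abs(q[:,1]-a)<.01][:,2]).round(4)) for a in (-.06,-.04,.04,.06) if (abs(q[:,1]-a)<.01).any()])
```

```text
top [330, 188, 64, 19, 682] [ 0.549 -0.432  0.012] [ 0.6   -0.242  0.04 ]
top [408, 192, 30, 26, 104] [ 0.516 -0.56   0.012] [ 0.588 -0.477  0.042]
top [395, 198, 19, 31, 309] [ 0.482 -0.485  0.012] [ 0.562 -0.428  0.078]
top [416, 232, 10, 8, 39] [ 0.449 -0.524  0.012] [ 0.47  -0.497  0.022]
top [422, 245, 7, 6, 23] [ 0.417 -0.53   0.013] [ 0.432 -0.513  0.021]
top [429, 249, 7, 6, 26] [ 0.405 -0.551  0.012] [ 0.42  -0.533  0.018]
top 325 [0.0065 0.0593 0.1089] [(0.04, np.float64(0.1115)), (0.06, np.float64(0.1129))]
side [332, 159, 32, 27, 396] [ 0.481 -0.56   0.012] [ 0.6   -0.427  0.079]
side [313, 173, 23, 22, 233] [ 0.547 -0.432  0.012] [ 0.596 -0.312  0.038]
side [369, 175, 7, 7, 29] [ 0.446 -0.528  0.012] [ 0.472 -0.497  0.021]
side [380, 177, 13, 5, 34] [ 0.405 -0.55   0.012] [ 0.432 -0.512  0.018]
side 779 [0.0562 0.0787 0.1068] [(-0.06, np.float64(0.102)), (-0.04, np.float64(0.1034)), (0.04, np.float64(0.111)), (0.06, np.float64(0.1123))]
```

>>> {"name": "arm_command", "arguments": {"deltas": [0, 0, -0.35, 0, -0.2, -0.03, 0, 0, -0.384, -0.051, 0, 0, -0.384, -0.051, 0, 0, -0.384, -0.051, 0, 0]}}

```text
time: 19.62
tool_pos: [0.4687, -0.2408, 0.143]
eef_rot: [-179.9, -0.0, 77.2]
force: [0.3, -0.2, -2.6]
gripper_width: 0.0323
gripper_force: 60.6
```

>>> {"name": "arm_command", "arguments": {"deltas": [-0.384, -0.051, 0, 0, -0.384, -0.051, 0, 0, -0.384, -0.051, 0, 0, -0.384, -0.051, 0, 0, -0.18, -0.02, 0, 0]}}

```text
time: 20.03
tool_pos: [0.4177, -0.3747, 0.1424]
eef_rot: [-179.8, 0.2, 76.7]
force: [-1.3, -0.8, -2.1]
gripper_width: 0.0324
gripper_force: 60.6
```

>>> {"name": "arm_command", "arguments": {"deltas": [0, 0, 0, -0.225, 0, 0, 0, -0.225, 0, 0, 0, 0, 0, 0, 0, 0]}}

```text
time: 20.37
tool_pos: [0.421, -0.3695, 0.1429]
eef_rot: [-179.9, -0.1, 89.8]
force: [0.9, 0.2, -1.0]
gripper_width: 0.0325
gripper_force: 60.6
```

>>> {"name": "arm_command", "arguments": {"deltas": [0, 0, 0.4, 0, 0, 0, 0.4, 0, 0, 0, 0.3, 0, 0, 0, 0.15, 0, 0, 0, 0, 0]}}

```text
time: 20.78
tool_pos: [0.4201, -0.3684, 0.0412]
eef_rot: [-179.7, -0.1, 89.9]
force: [0.5, 0.1, -0.6]
gripper_width: 0.0322
gripper_force: 60.4
```

>>> {"name": "arm_command", "arguments": {"deltas": [0, 0, 0.05, 0, 0, 0, 0.05, 0, 0, 0, 0, 0]}}

```text
time: 21.03
tool_pos: [0.4221, -0.3702, 0.0364]
eef_rot: [179.9, 0.1, 89.9]
force: [-0.3, -0.0, -2.5]
gripper_width: 0.0325
gripper_force: 60.5
```

```bash
cat >> h.py <<'E'
def lay():
    print(readout.sense()['tool_pos'].round(4),readout.sense()['force'].round(1))
    for n in ('top','side'):
        im,d,c=grab(n); P=cloud(d,c); m=(abs(P[...,0]-.42)<.042)&(abs(P[...,1]+.37)<.072)&((abs(P[...,1]+.37)>.042))&(im.max(-1)<90)&(P[...,2]>.008)&(P[...,2]<.05); q=P[m]
        if len(q)>20: print(n,len(q),np.linalg.lstsq(np.c_[q[:,:2]-[.42,-.37],np.ones(len(q))],q[:,2],rcond=None)[0].round(4))
E
python3 -c "
from h import *
lay()"
```

```text
[ 0.4221 -0.3702  0.0364] [-0.3 -0.  -2.5]
top 276 [0.003  0.0854 0.0263]
side 198 [0.0297 0.0708 0.0261]
```

>>> {"name": "arm_command", "arguments": {"deltas": [0, 0, 0.03, 0, 0, 0, 0.03, 0, 0, 0, 0.02, 0, 0, 0, 0, 0]}}

```text
time: 21.47
tool_pos: [0.4222, -0.3685, 0.0306]
eef_rot: [179.9, -0.0, 90.0]
force: [-1.5, 5.4, 10.8]
gripper_width: 0.0326
gripper_force: 62.3
```

```bash
python3 -c "
from h import *
lay()"
```

```text
[ 0.4222 -0.3685  0.0306] [-1.5  5.4 10.8]
top 263 [0.0063 0.0342 0.0204]
side 208 [0.0116 0.0289 0.021 ]
```

>>> {"name": "arm_command", "arguments": {"deltas": [0, 0, 0, 0, 0, 0, 0, 0, 0, 0, 0, 0, 0, 0, 0, 0, 0, 0, 0, 0], "gripper": 1}}

```text
time: 21.98
tool_pos: [0.4214, -0.3701, 0.0293]
eef_rot: [180.0, 0.0, 90.0]
force: [0.5, -0.2, 0.2]
gripper_width: 0.0851
gripper_force: 0.0
```

>>> {"name": "arm_command", "arguments": {"deltas": [0, 0, 0, 0, 0, 0, -0.1, 0, 0, 0, -0.4, 0, 0, 0, -0.5, 0, 0, 0, -0.5, 0]}}

```text
time: 22.4
tool_pos: [0.4208, -0.3692, 0.1506]
eef_rot: [-179.9, -0.1, 90.0]
force: [1.0, -1.7, -0.1]
gripper_width: 0.0852
gripper_force: 0.0
```

>>> {"name": "arm_command", "arguments": {"deltas": [0, 0, -0.5, 0, 0, 0, 0, 0, 0, 0, 0, 0, 0, 0, 0, 0, 0, 0, 0, 0]}}

```text
time: 22.82
tool_pos: [0.4203, -0.3694, 0.1883]
eef_rot: [-179.9, -0.1, 90.0]
force: [-0.6, 0.4, -1.1]
gripper_width: 0.0851
gripper_force: 0.0
```

Run:
```python
from h import *
lay()
for n in ('top','side'):
    im,d,c=load(n); P=cloud(d,c); hsv=cv2.cvtColor(im,cv2.COLOR_RGB2HSV); h,s,v=[hsv[...,i].astype(int) for i in range(3)]
    b=(h>100)&(h<128)&(s>120)&(v>60)&(P[...,1]>.05)&(P[...,1]<.35)&(P[...,2]<.06); q=P[b]; print('handle',len(q),q.mean(0).round(3),np.percentile(q[:,2],[5,50,95]).round(4))
    w=(s<75)&(v>120)&(P[...,0]>.46)&(P[...,0]<.54)&(P[...,1]>-.02)&(P[...,1]<.12)&(P[...,2]<.05); q=P[w]; print('shaft',len(q),np.polyfit(q[:,1],q[:,2],1).round(3),q[:,1].min().round(3),q[:,1].max().round(3))
im=load('top')[0]; cv2.imwrite('pics/t7.png',cv2.resize(im[120:290,130:460],None,fx=2.4,fy=2.4)[:,:,::-1])
```

```text
[ 0.4203 -0.3694  0.1883] [-0.6  0.4 -1.1]
top 268 [0.0016 0.0031 0.019 ]
side 226 [0.0035 0.     0.0193]
handle 162 [0.526 0.151 0.013] [-0.0027  0.0165  0.0214]
shaft 98 [-0.004  0.006] 0.012 0.11
handle 270 [0.527 0.154 0.013] [-0.0014  0.0156  0.0212]
shaft 235 [ 7.517 -0.514] -0.02 0.11
```

View pics/t7.png

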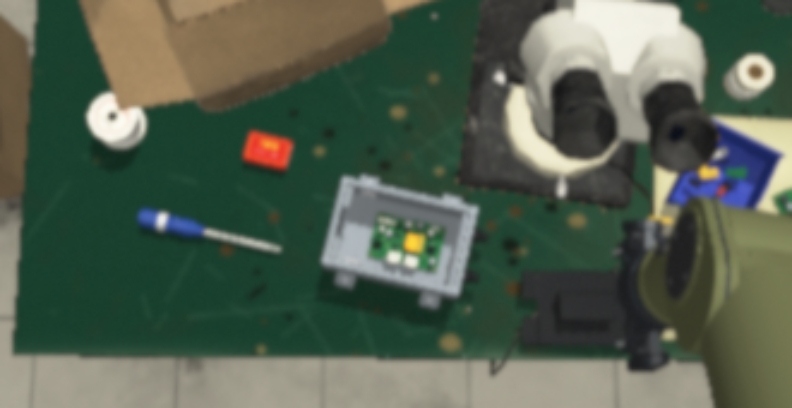

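The top view shows the cover lying flat, right way up, at (570,308). The screwdriver lies level at (140,215)-(280,248), the case is open, and the spool (115,120) and small box (268,150) are in place. I'm handing in.

```bash
python3 -c "
from rig import bot
print(bot.close_job())"
```

```text
the job is handed in; nothing more can be done
None
```

I levered the cover loose with the screwdriver, lifted it off and laid it flat and right way up on the bench. The screwdriver lies level on the bench. The spool and small box looked unmoved in the last picture, which did not show the transformer clearly. The job is handed in at about 23 s; no verdict came back.

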